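Load two roughed-out carvings into the sloped feed rack

ROBOT

A 7-joint arm with a two-finger parallel gripper is mounted at the origin on the work surface. World frame = base frame: x ahead of the robot, y to its left, z up, the work surface at z = 0. Lengths are in m, angles in degrees, forces in N, time in s.
With the tool pointing down it reaches from about 0.425 to 0.875 m from the base axis. Payload 4.7 kg.
Tool frame: the origin (TCP) lies midway between the tips of the shut fingers; the grasp point (between the pads) lies 19 mm behind it; z points along the fingers, y is the line along which they close (so a half turn about z gives the same grasp; the last joint's range is limited). The gripper opens to 87 mm and grips with 3 to 60 N. Pads are 19 mm wide; open, the fingers measure 117 mm over their backs; the gripper's body (75 mm by 190 mm) begins 51 mm behind the grasp point.
Start: joints at [68.13, 18.392, -4.016, 83.108, 1.295, 78.541, -3.26], TCP at [0.251, -0.6, 0.223] pointing down, gripper open.
Joint ranges: [-163.93, 163.93], [-17.29, 119.83], [-79.2, 71.16], [3.27, 140.29], [-89.18, 269.18], [5.43, 117.66], [-154.24, 154.24]. Speed limits (degrees/s): [147.25, 147.25, 180, 180, 180, 180, 180].

INTERFACE

Orientations are given as [roll, pitch, yaw] about the fixed x, y, z axes, in that order (R = Rz(yaw) Ry(pitch) Rx(roll)).
In Python, from cell import env, viewer, boxes_of, masks_of gives the robot as it stands. The module is installed in compiled form; this text tells all that it offers.
- The arm moves only by the tool apply_moves, never from a script. Its argument "moves" is a list of rows, each a list of 7 numbers: the shift along the tool's x, y, z scaled (see below), then the turn, a rotation vector about the tool's x, y, z scaled (see below), then the opening, from 0 (shut) to 1 (fully open). A call has 1 to 20 rows; each row is the pose to reach, as a shift and turn from the pose commanded when the call began, along the tool's axes at that moment; what a row does not reach only later rows make up. The controller multiplies each number of a shift by 0.2 m and each number of a turn by 1.5 rad. A row lasts 1/10 s, in which the tool goes at most 50 mm and 8.59 degrees, less where a joint would pass 70% of its speed; a pose out of reach is approached as far as the arm can. A call with a number of a shift or a turn outside -1 to 1 is refused whole. A call with a gripper value outside its range is refused whole. The fingers move at their own pace and stop on an object; "grip_force" is the grip in N (left out, the last holds). Time passes only in rows, so rows that repeat a pose let the fingers close. It gives the time, the measured TCP pose, the force, the opening and the grip force at its end, in the units of the state.
- env.get_obs(): the state, without advancing time (a new reading comes with each control period).
- viewer.read_camera(name): name is "scene" or "top" or "wrist"; returns the picture (384x512x3 uint8, red, green, blue); there is no depth.
- viewer.get_calibration(name): a dict with "fov_y" (degrees; the focal length in pixels is half the picture's height over the tangent of half this angle, whatever the lens; pixels are square), "cx", "cy" (the principal point, pixels), "position" and "orientation" of the camera in the world. Camera axes: x right, y up, looking along -z (the intrinsics and any distortion apply to the point x, -y, -z); pixel columns grow to the right and rows downward; lengths in m; the calibration is good to about 2 mm. The wrist camera is an equidistant fisheye: a pixel r from the principal point sees the ray r / f radians off the axis. A picture is of the moment at which its call begins: read the wrist's pose just before it. get_calibration takes no time and is no camera call; for the wrist camera it gives the pose at the moment of the call.
- env.sign_off(): hands the job in; it is judged then, once.
Trained networks look in the newest picture that a camera, given by its name, has taken for a name from the list of things; names that differ only in an ending like _2 or _b are one class to them, and where a whole thing is asked for, a point or a joint stands for the part that bears it (a point fixed in the world has none). Each returns a list of dicts, best first, with "conf" (0 to 1); they miss things now and then, are a little off and sometimes report something else, mostly with a low value. They report only what shows in the picture. A call takes as long as a camera call. They do not tell look-alikes from the thing itself.
- boxes_of(camera, target): "location" ([column, row] in pixels, amid what is visible of it).
- masks_of(camera, target): "pixels" (384x512 bool, what is visible of it) and "location" ([column, row] in pixels, amid what is visible of it).
The state is a dict: "time_s": time; "qpos": joint angles; "joint_velocities": joint speeds; "effort": joint torques, N m; "tool_pos": TCP position; "tool_rot": TCP orientation; "force": force on the tool from outside, world axes, zero at the start; "wrist_torque": the same for the moment, N m; "grip_width": finger opening in m; "grasp_force": force on a finger pad.
Only numpy, scipy, OpenCV 4.12 (cv2) and the standard library are available. Lean on these libraries where they do the work, as an engineer would, in place of code of your own. Each camera call takes 0.05 s, during which the arm holds its last target. There are 200 camera calls.

TASK

Load the feed rack on the carving bench with both carvings, the dark walnut one first and the pale lime one behind it: lay each, lengthwise, flat on the slope above the yellow roller catch before you let go of it, then push it down past the catch, so that the walnut ends fully home against the red stop and the lime right up against the walnut, past the catch. Leave everything else on the bench where it is.

Things in the scene. Friction and masses are not known exactly. Their poses are not given: they have to be found in the camera images.
- walnut_mid (a point): Dark walnut roughed-out carving. Backing board 84 long (x) x 60 wide (y) x 20 mm thick; on it a block 62 long (x), 40 wide (y), flat sides to grip, 20 to 54 mm above the underside; a 46 x 24 mm step on top reaches 62 mm. 0.18 to 0.36 kg. Point: its centre, 31 mm above the underside; x along its length, z up. Either end may go first. Starts flat on the bench.
- lime_mid (a point): Pale lime-wood roughed-out carving. Backing board 84 long (x) x 60 wide (y) x 20 mm thick; on it a block 62 long (x), 40 wide (y), flat sides to grip, 20 to 54 mm above the underside; a 46 x 24 mm step on top reaches 62 mm. 0.18 to 0.36 kg. Point: its centre, 31 mm above the underside; x along its length, z up. Either end may go first. Starts flat on the bench.
- lane: Sloped lane, fixed to the bench: white waxed floor 300 mm long, 66 mm wide between side walls 8 mm thick, 12 mm high; upper end open, low end towards the robot. Origin: on the lane floor, centreline, at the red stop's face (low end, 45 mm over the bench); x up the slope (27 degrees), y across, z square out of the floor. Pieces home: walnut centre at x = 42 mm, lime at x = 126 mm.
- stop_top (a point): Top of the red stop's face at the lane's low end, on the centreline, 30 mm off the lane floor; stop 12 mm thick. The lane's friction varies: a piece mostly slides down to the stop by itself, but it may stall and need pushing; the next piece can push it on.
- ledge (a point): Centre of the top of a plywood tool ledge that bridges the lane from lane x = 25 to 95 mm: underside 78 mm, top 86 mm, rims 94 mm off the lane floor, 120 mm wide, on posts outside the walls. Fixed.
- catch_nose (a point): Nose tip, at rest, of the yellow sprung roller in the lane's +y wall at lane x = 182 mm: 32 mm across, 2 to 16 mm off the floor, standing 10 mm into the lane. It yields sideways when a piece is pushed down the lane with about 3 to 8 N, drags on its side while it passes and springs back behind it; a piece does not pass by its own weight.
- mallet: Bystander: wooden carving mallet lying, head 120 x 62 x 55 mm, 270 mm overall; origin under where head and handle meet, x towards the head
- gouge: Bystander: gouge with pale wooden handle, 205 mm long, 24 mm high; origin under the ferrule, x towards the blade
- chisel: Bystander: chisel with blue handle, 205 mm long, 24 mm high; origin under the ferrule, x towards the blade
- glue: Bystander: upright glue bottle, 60 mm across, 150 mm high; origin under its centre
- offcut: Bystander: wooden offcut 90 x 50 x 30 mm; origin under its centre
- brush: Bystander: dusting brush lying, 180 mm long; origin under its middle
- mug: Bystander: blue mug, 76 mm across, 90 mm high; origin under its centre
Not all that is in view belongs to the job. What is shaped like the part that bears lime_mid but orange, pink or turquoise is not meant.

How it is judged (in metres and radians):
On the way, in this order (a step that is already met when the one before it is completed fails the run):
1. the walnut piece, still held, lies flat on the lane floor above the catch (x of walnut_mid in the frame of lane between 0.215 and 0.3 m and y of walnut_mid in the frame of lane between -0.007 and 0.007 m and z of walnut_mid in the frame of lane between 0.026 and 0.035 m and angle between the z axis of walnut_mid and the z axis of lane, either way round below 0.1 rad and angle between the x axis of walnut_mid and the x axis of lane, either way round below 0.15 rad and contact force between the fingers and walnut above 0.5 N), for 0.1 s.
2. the walnut piece is past the catch (x of walnut_mid in the frame of lane below 0.135 m), for 0.1 s.
3. the lime piece, still held, lies flat on the lane floor above the catch (x of lime_mid in the frame of lane between 0.215 and 0.3 m and y of lime_mid in the frame of lane between -0.007 and 0.007 m and z of lime_mid in the frame of lane between 0.026 and 0.035 m and angle between the z axis of lime_mid and the z axis of lane, either way round below 0.1 rad and angle between the x axis of lime_mid and the x axis of lane, either way round below 0.15 rad and contact force between the fingers and lime above 0.5 N), for 0.1 s.
At the end, for the whole second after the job is handed in: Both pieces at rest, flat and lengthwise in the lane (tilt under 0.1 rad, yaw under 0.15 rad, within 7 mm of the centreline, centre 26 to 35 mm over the floor), walnut within 5 mm of home against the stop (centre at lane x = 42 mm), lime within 5 mm of home behind it (x = 126 mm) (y of walnut_mid in the frame of lane between -0.007 and 0.007 m and z of walnut_mid in the frame of lane between 0.026 and 0.035 m and angle between the z axis of each of walnut_mid, lime_mid and the z axis of lane, either way round below 0.1 rad and angle between the x axis of each of walnut_mid, lime_mid and the x axis of lane, either way round below 0.15 rad and x of walnut_mid in the frame of lane between 0.036 and 0.047 m and linear speed of each of walnut, lime below 0.02 m/s and y of lime_mid in the frame of lane between -0.007 and 0.007 m and z of lime_mid in the frame of lane between 0.026 and 0.035 m and x of lime_mid in the frame of lane between 0.12 and 0.131 m); the robot touches nothing.
It fails at once if a bystander is moved by more than 30 mm (distance of any of mallet, gouge, chisel, glue, offcut, brush, mug from where it was at the start of the episode above 0.03 m).
It also fails if it takes over 72 s, if anything falls off the work surface, if the arm or the gripper's body presses on something with over 40 N, if the wrist force passes 120 N, or if a joint passes its speed limit or range.

## Working session

There is one attempt and no reset: what is moved stays moved. The work goes in short steps, Python scripts to look and compute and a tool call to move; the robot and the scene stay as the last step left them, time stands still between calls to the robot, and variables do not carry over. Pictures are saved under pics/ and viewed, at most 13 in all, crops included, and the job is handed in when it is done.

Besides the shell and the picture viewer there is one more tool, called after "Emit:" in YAML: its name, and indented under it one key for each argument. apply_moves: Moves the arm, as the interface text tells. Shifts and turns lie within -1 to 1; 1 stands for 0.2 m of shift or 1.5 rad of turn. Its arguments: {"type":"object","properties":{"moves":{"type":"array","items":{"type":"array","items":{"type":"number","minimum":-1,"maximum":1}}},"grip_force":{"type":"number"}},"required":["moves"]}

```bash
mkdir -p pics; python3 - <<'E'
from cell import env, viewer, boxes_of, masks_of
import cv2, numpy as np
print(env.get_obs())
for c in ["scene","top"]:
    im=viewer.read_camera(c); cv2.imwrite(f"pics/{c}0.png",im[:,:,::-1])
    print(c,viewer.get_calibration(c))
    for t in ["walnut_mid","lime_mid","lane","stop_top","ledge","catch_nose","mallet","gouge","chisel","glue","offcut","brush","mug"]:
        print(t,[(np.round(b["location"]).tolist(),round(b["conf"],2)) for b in boxes_of(c,t)[:4]])
E
```

```text
{'time_s': 0.0, 'qpos': array([68.13089199, 18.44022512, -4.01315795, 83.17765792,  1.29698302,
       78.54086996, -3.25898897]), 'joint_velocities': array([ 0.00997334,  0.0619257 ,  0.09482519, -0.03613951,  0.0293623 ,
       -0.12867676,  0.02256953]), 'effort': array([ 3.55221414e-05, -4.91278875e+01, -4.03852919e-01, -3.12528098e+01,
       -6.38312730e-02,  4.37935092e-02,  1.87374853e-04]), 'tool_pos': array([ 0.25029225, -0.59925283,  0.22142386]), 'tool_rot': array([-1.79886595e+02,  8.58400374e-03,  2.26780818e+01]), 'force': array([ 0.50389815,  0.12375049, -0.33016369]), 'wrist_torque': array([-0.00909995, -0.02449131, -0.03154874]), 'grasp_force': 0.0, 'grip_width': 0.0871609631544764}
scene {'fov_y': 52.131417621307996, 'cx': 257.89947161036235, 'cy': 187.60619514892352, 'position': array([1.17767133, 0.78087246, 0.83135224]), 'orientation': array([ 54.80167073,   1.03530221, 137.69990869])}
walnut_mid [([329.0, 254.0], 0.87)]
lime_mid [([175.0, 220.0], 0.94), ([197.0, 169.0], 0.81), ([206.0, 192.0], 0.69), ([188.0, 140.0], 0.69)]
lane [([261.0, 177.0], 0.72)]
stop_to
[... 405 characters left out ...]
04292588, 'cx': 253.2772334382424, 'cy': 190.21389521281657, 'position': array([ 0.30961146, -0.01193543,  1.39783041]), 'orientation': array([  7.13078681,  -0.41231794, -89.00285587])}
walnut_mid [([174.0, 187.0], 0.58)]
lime_mid [([333.0, 187.0], 0.78), ([381.0, 211.0], 0.68), ([284.0, 135.0], 0.6), ([299.0, 170.0], 0.55)]
lane [([258.0, 191.0], 0.64)]
stop_top [([260.0, 189.0], 0.8)]
ledge [([255.0, 187.0], 0.87)]
catch_nose [([256.0, 189.0], 0.77)]
mallet [([159.0, 143.0], 0.84)]
gouge [([327.0, 133.0], 0.74)]
chisel [([144.0, 237.0], 0.74)]
glue [([115.0, 178.0], 0.77)]
offcut [([302.0, 232.0], 0.67)]
brush []
mug [([370.0, 177.0], 0.76), ([257.0, 191.0], 0.59), ([327.0, 130.0], 0.59)]
```

View pics/scene0.png

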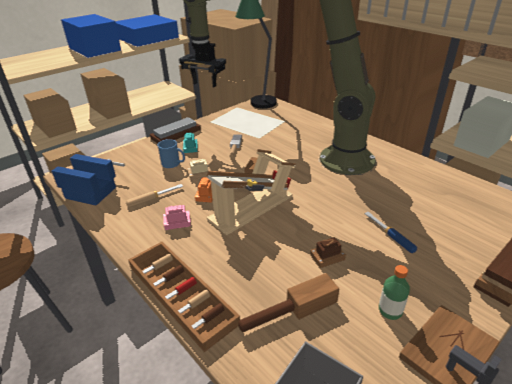

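View pics/top0.png

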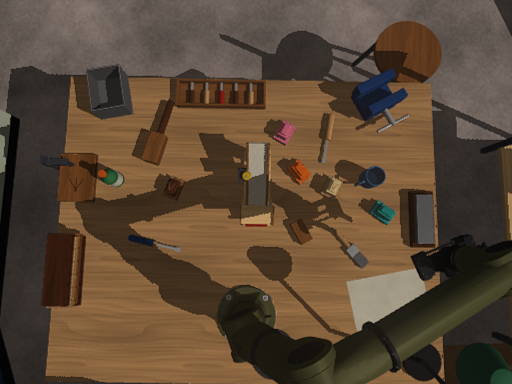

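Scene: walnut at (329,254), lime (pale) at about (197,169), lane in the middle with the ledge at its low end. Top: walnut at (174,187), lime at (333,187), lane column ~257 rows 142–225 with the catch at (246,176). The pink, orange and turquoise ones are decoys.

```bash
cat > h.py <<'E'
import numpy as np, cv2
from scipy.spatial.transform import Rotation as R
from scipy.optimize import minimize, least_squares
from cell import env, viewer, boxes_of, masks_of
def proj(cal,P,fish=False):
    P=np.atleast_2d(P); q=(P-cal["position"])@R.from_euler("xyz",cal["orientation"],degrees=True).as_matrix()
    q=q*[1,-1,-1]; f=192/np.tan(np.radians(cal["fov_y"]/2))
    if fish:
        r=np.hypot(q[:,0],q[:,1]); k=np.arctan2(r,q[:,2])/np.maximum(r,1e-9)
    else: k=1/q[:,2]
    return np.c_[cal["cx"]+f*k*q[:,0],cal["cy"]+f*k*q[:,1]]
def box(x,y,z0,z1): return [[a,b,c] for a in(-x/2,x/2) for b in(-y/2,y/2) for c in(z0,z1)]
BOX=[np.array(box(.084,.06,0,.02)),np.array(box(.062,.04,.02,.054)),np.array(box(.046,.024,.054,.062))]
def sil(cal,p,fish=False,Rm=None,s=4):
    m=np.zeros((384*s,512*s),np.uint8); Rz=R.from_euler("z",p[2]).as_matrix() if Rm is None else Rm
    for b in BOX:
        u=proj(cal,b@Rz.T+[p[0],p[1],p[3] if len(p)>3 else 0],fish)
        cv2.fillConvexPoly(m,cv2.convexHull(np.round((u+.5)*s).astype(np.int32)),1)
    return m
def fit(obs,p0):
    """obs: list of (cal,mask,fish); pose x,y,yaw on bench"""
    s=4; ms=[(c,cv2.resize(m.astype(np.uint8),None,fx=s,fy=s,interpolation=cv2.INTER_NEAREST),f) for c,m,f in obs]
    def cost(p):
        t=0
        for c,m,f in ms:
            k=sil(c,p,f); t+=1-(k&m).sum()/max((k|m).sum(),1)
        return t/len(ms)
    best=None
    for yaw in np.radians(np.arange(-90,90,20)):
        r=minimize(cost,[p0[0],p0[1],yaw],method="Nelder-Mead",options=dict(initial_simplex=[[p0[0],p0[1],yaw],[p0[0]+.02,p0[1],yaw],[p0[0],p0[1]+.02,yaw],[p0[0],p0[1],yaw+.3]],maxfev=120))
        if best is None or r.fun<best.fun: best=r
    return best
def ray(cal,uv,z):
    f=192/np.tan(np.radians(cal["fov_y"]/2)); d=np.array([(uv[0]-cal["cx"])/f,-(uv[1]-cal["cy"])/f,-1])
    d=R.from_euler("xyz",cal["orientation"],degrees=True).as_matrix()@d
    return cal["position"]+d*(z-cal["position"][2])/d[2]
E
python3 - <<'E'
from h import *
ims={c:viewer.read_camera(c) for c in("scene","top")}
cal={c:viewer.get_calibration(c) for c in ims}
for t,w in [("walnut_mid",(174,187)),("lime_mid",(333,187))]:
    p0=ray(cal["top"],w,.03)[:2]; obs=[]
    for c in ims:
        e=proj(cal[c],[*p0,.03])[0]
        L=sorted(masks_of(c,t),key=lambda b:np.hypot(*(b["location"]-e)))
        if L and np.hypot(*(L[0]["location"]-e))<15: obs.append((cal[c],L[0]["pixels"],False))
    r=fit(obs,p0); print(t,p0,len(obs),r.x[:2],np.degrees(r.x[2]),r.fun)
    for o in obs:
        r=fit([o],p0); print('  ',r.x[:2],np.degrees(r.x[2]),r.fun)
for t,uv,z in [("mallet",(159,143),.03),("gouge",(327,140),.01),("offcut",(302,232),.02),("mug",(372,177),.05),("orange",(300,172),.03),("brush",(355,252),.01),("pink",(284,132),.03),("turq",(382,211),.03)]: print(t,ray(cal["top"],uv,z))
a=cv2.resize(ims["top"][132:237,220:300],None,fx=5,fy=5,interpolation=cv2.INTER_CUBIC)
b=cv2.resize(ims["scene"][140:245,200:300],None,fx=4,fy=5,interpolation=cv2.INTER_CUBIC)
cv2.imwrite("pics/c1.png",np.hstack([a,b])[:,:,::-1])
E
```

```text
walnut_mid [0.48786963 0.29138569] 2 [0.48670081 0.29818523] -19.55283927928881 0.056426850356790126
   [0.48529892 0.2979393 ] -19.286865535068998 0.04578333059345718
   [0.48677887 0.2978076 ] -19.444653385696267 0.05936675461741425
lime_mid [ 0.49931009 -0.33130801] 2 [ 0.50005749 -0.32628049] -25.167978804551847 0.12334323770211003
   [ 0.49931422 -0.32849606] -25.83683179287242 0.16451465897007445
   [ 0.50011056 -0.32624027] -25.007582518767126 0.08034834045349981
mallet [0.66295697 0.35883153 0.03      ]
gouge [ 0.6936589  -0.31371297  0.01      ]
offcut [ 0.32192699 -0.21106602  0.02      ]
mug [ 0.53851295 -0.47871735  0.05      ]
orange [ 0.55659197 -0.20167842  0.03      ]
brush [ 0.24830176 -0.41899957  0.01      ]
pink [ 0.71761671 -0.13751522  0.03      ]
turq [ 0.40849596 -0.52138615  0.03      ]
```

View pics/c1.png

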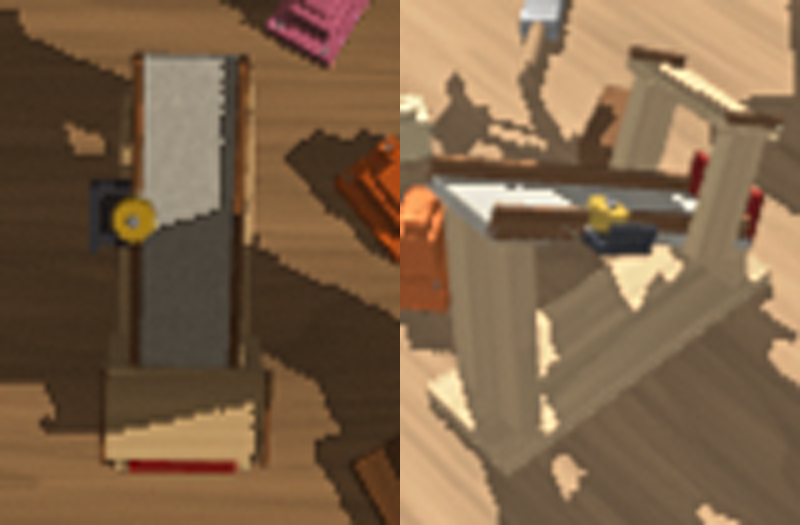

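The crop shows, in 5x pixels, the lane's far corners (133,55) and (252,55), the catch top (134,220), the ledge corners (105,370) to (267,467), and the red stop band (128–235,472). I'll fit the lane to these.

```bash
cat >> h.py <<'E'
def lane_T(x,y,yaw):
    return R.from_euler("xyz",[0,-np.radians(27),yaw]).as_matrix(), np.array([x,y,.045])
def plan(cmd,pos,Rt):
    """cmd=(pos,rpy deg) commanded; prints rounded 6 numbers in tool axes"""
    p,r=np.array(cmd[0]),R.from_euler("xyz",cmd[1],degrees=True)
    d=r.inv().apply(np.array(pos)-p)/.2; w=(r.inv()*R.from_matrix(Rt)).as_rotvec()/1.5
    return np.round(np.r_[d,w],3).tolist()
def down(yaw): return R.from_euler("xyz",[180,0,yaw],degrees=True).as_matrix()
E
python3 - <<'E'
from h import *
cal={c:viewer.get_calibration(c) for c in("scene","top")}
T=[((.3,.041,.012),(133,55)),((.3,-.041,.012),(252,55)),((.182,.039,.016),(134,220)),((-.012,.041,.03),(128,472)),((-.012,-.041,.03),(235,472)),
((.095,.06,.09),(105,370)),((.095,-.06,.09),(270,370)),((.025,.06,.09),(102,464)),((.025,-.06,.09),(266,466))]
S=[((.3,.037,.012),(495,207)),((.3,-.037,.012),(430,158)),((.182,.039,.012),(605,210)),((0,-.041,.03),(695,153)),((0,.041,.03),(760,188))]
def res(p,s=True,each=False):
    M,t=lane_T(*p); o=[]
    for c,L,k,of in [("top",T,(5,5),(220,132)),("scene",S,(4,5),(200,140))][:1+s]:
        P=np.array([a for a,_ in L])@M.T+t; u=(np.array([b for _,b in L])+.5)/k-.5+of
        o.append(proj(cal[c],P)-u)
    return o if each else np.concatenate(o).ravel()
for s in (0,1):
    r=least_squares(res,[.33,0,0],args=(s,),loss="soft_l1"); print(r.x,np.degrees(r.x[2]),r.cost)
    print([np.round(a,1).tolist() for a in res(r.x,s,True)])
E
```

```text
[ 3.65237411e-01 -3.16695820e-02  2.72192502e-04] 0.015595481560310258 1.6803903868787105
[[[0.1, 0.4], [-0.3, 0.8], [0.0, -0.1], [0.0, -0.2], [0.4, 0.2], [-0.9, -0.1], [0.4, 0.5], [-0.4, -0.8], [0.5, -0.6]]]
[ 0.36283627 -0.03047967  0.01110018] 0.6359931886989848 499.13595517381253
[[[-1.1, 1.2], [-1.5, 1.3], [-0.8, 0.6], [-0.2, 0.6], [0.2, 0.7], [-1.4, 0.7], [-0.1, 0.9], [-0.7, 0.1], [0.2, -0.1]], [[-99.3, -0.1], [-98.5, -0.1], [-99.1, 0.5], [-100.9, -0.6], [-100.4, 1.5]]]
```

```bash
python3 - <<'E'
from h import *
cal={c:viewer.get_calibration(c) for c in("scene","top")}
T=[((.3,.041,.012),(133,55)),((.3,-.041,.012),(252,55)),((.182,.039,.016),(134,220)),((-.012,.041,.03),(128,472)),((-.012,-.041,.03),(235,472)),
((.095,.06,.09),(105,370)),((.095,-.06,.09),(270,370)),((.025,.06,.09),(102,464)),((.025,-.06,.09),(266,466))]
S=[((.3,.037,.012),(95,207)),((.3,-.037,.012),(30,158)),((.182,.039,.012),(205,210)),((0,-.041,.03),(295,153)),((0,.041,.03),(360,188))]
def res(p):
    M,t=lane_T(*p); o=[]
    for c,L,k,of in [("top",T,(5,5),(220,132)),("scene",S,(4,5),(200,140))]:
        P=np.array([a for a,_ in L])@M.T+t; o.append(proj(cal[c],P)-((np.array([b for _,b in L])+.5)/k-.5+of))
    return np.concatenate(o).ravel()
r=least_squares(res,[.33,0,0],loss="soft_l1"); print(r.x,r.cost,np.round(res(r.x),1))
c=([.251,-.6,.223],[180,0,22.68])
for p,y in [((.40,-.44,.32),95),((.52,-.23,.34),125),((.53,-.02,.34),150),((.5,.15,.34),160.5),((.487,.298,.28),160.5)]:
    print(plan(c,p,down(y))); c=(p,[180,0,y])
E
```

```text
[ 0.36458848 -0.03117256  0.00097407] 4.480035600715813 [-0.1  0.6 -0.5  1.  -0.1  0.  -0.1 -0.   0.3  0.3 -1.   0.   0.3  0.6
 -0.5 -0.6  0.3 -0.4 -0.6 -0.3  0.5 -0.4 -0.1  0.4 -1.2 -0.5 -1.   1.7]
[0.996, -0.451, -0.485, -0.0, 0.0, -0.841]
[0.994, 0.689, -0.1, -0.0, 0.0, -0.349]
[0.831, 0.643, 0.0, -0.0, 0.0, -0.291]
[0.555, 0.661, 0.0, 0.0, 0.0, -0.122]
[0.308, 0.676, 0.3, 0.0, -0.0, -0.0]
```

Lane is at about (0.365, −0.031), yaw 0. Moving to above the walnut.

Emit:
apply_moves:
  moves:
    - [0.2, -0.1, -0.485, 0, 0, -0.3, 1]
    - [0.996, -0.451, -0.485, 0, 0, -0.841, 1]
    - [0.996, -0.451, -0.485, 0, 0, -0.841, 1]
    - [0.996, -0.451, -0.485, 0, 0, -0.841, 1]
    - [0.996, -0.451, -0.485, 0, 0, -0.841, 1]
    - [0.996, -0.451, -0.485, 0, 0, -0.841, 1]
    - [0.996, -0.451, -0.485, 0, 0, -0.841, 1]
    - [0.996, -0.451, -0.485, 0, 0, -0.841, 1]
    - [0.996, -0.451, -0.485, 0, 0, -0.841, 1]
    - [0.996, -0.451, -0.485, 0, 0, -0.841, 1]

```text
time_s: 2.7
tool_pos: [0.3996, -0.4397, 0.3197]
tool_rot: [180.0, 0.0, 95.0]
force: [-0.7, 0.0, -0.2]
grip_width: 0.0871
grasp_force: 0.0
```

Emit:
apply_moves:
  moves:
    - [0.994, 0.689, -0.1, 0, 0, -0.349, 1]
    - [0.994, 0.689, -0.1, 0, 0, -0.349, 1]
    - [0.994, 0.689, -0.1, 0, 0, -0.349, 1]
    - [0.994, 0.689, -0.1, 0, 0, -0.349, 1]
    - [0.994, 0.689, -0.1, 0, 0, -0.349, 1]
    - [0.994, 0.689, -0.1, 0, 0, -0.349, 1]

```text
time_s: 3.3
tool_pos: [0.5234, -0.2214, 0.3407]
tool_rot: [179.7, -0.0, 125.6]
force: [-0.2, 0.4, -0.3]
grip_width: 0.0869
grasp_force: 0.0
```

Emit:
apply_moves:
  moves:
    - [0.831, 0.643, 0, 0, 0, -0.291, 1]
    - [0.831, 0.643, 0, 0, 0, -0.291, 1]
    - [0.831, 0.643, 0, 0, 0, -0.291, 1]
    - [0.831, 0.643, 0, 0, 0, -0.291, 1]
    - [0.831, 0.643, 0, 0, 0, -0.291, 1]

```text
time_s: 3.8
tool_pos: [0.5296, -0.0123, 0.3404]
tool_rot: [179.9, 0.0, 150.4]
force: [-0.1, -0.5, 0.3]
grip_width: 0.0873
grasp_force: 0.0
```

Emit:
apply_moves:
  moves:
    - [0.555, 0.661, 0, 0, 0, -0.122, 1]
    - [0.555, 0.661, 0, 0, 0, -0.122, 1]
    - [0.555, 0.661, 0, 0, 0, -0.122, 1]
    - [0.555, 0.661, 0, 0, 0, -0.122, 1]
    - [0.555, 0.661, 0, 0, 0, -0.122, 1]

```text
time_s: 4.3
tool_pos: [0.4987, 0.1544, 0.34]
tool_rot: [179.9, 0.0, 160.8]
force: [-0.1, -0.2, -0.1]
grip_width: 0.087
grasp_force: 0.0
```

Emit:
apply_moves:
  moves:
    - [0.308, 0.676, 0.3, 0, 0, 0, 1]
    - [0.308, 0.676, 0.3, 0, 0, 0, 1]
    - [0.308, 0.676, 0.3, 0, 0, 0, 1]
    - [0.308, 0.676, 0.3, 0, 0, 0, 1]
    - [0.308, 0.676, 0.3, 0, 0, 0, 1]
    - [0.308, 0.676, 0.3, 0, 0, 0, 1]

```text
time_s: 4.9
tool_pos: [0.4887, 0.2957, 0.2796]
tool_rot: [-179.9, 0.1, 160.2]
force: [0.8, -1.0, 0.3]
grip_width: 0.0871
grasp_force: 0.0
```

```bash
cat > look.py <<'E'
from h import *
import sys
t=sys.argv[1]; p0=np.array([float(sys.argv[2]),float(sys.argv[3])])
cal=viewer.get_calibration("wrist"); im=viewer.read_camera("wrist")
e=proj(cal,[*p0,.03],True)[0]; L=masks_of("wrist",t); print(e,[(np.round(b["location"]),round(b["conf"],2)) for b in L])
L=sorted(L,key=lambda b:np.hypot(*(b["location"]-e)))
if L:
    r=fit([(cal,L[0]["pixels"],True)],p0); print(r.x[:2],np.degrees(r.x[2]),r.fun)
    m=sil(cal,r.x,True,s=1); c,_=cv2.findContours(m,0,1); im=im.copy(); cv2.drawContours(im,c,-1,(0,255,0),1)
cv2.imwrite(sys.argv[4],im[:,:,::-1])
E
python3 look.py walnut_mid .487 .298 pics/w1.png
```

```text
[261.42957116 164.66314601] [(array([264., 156.]), 0.86)]
[0.484198  0.2990986] -19.027313417817933 0.043315737630389206
```

View pics/w1.png

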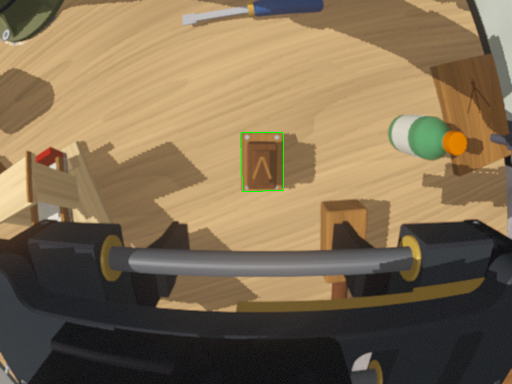

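The picture shows the walnut at (262,160), with its fitted outline matching it tightly, the mallet head at (343,240) and the glue at (420,137). Descending.

```bash
python3 - <<'E'
from h import *
print(plan(([.487,.298,.28],[180,0,160.5]),[.4974,.2944,.1],down(161)),plan(([.487,.298,.28],[180,0,160.5]),[.4974,.2944,.025],down(161)))
M,t=lane_T(.3646,-.0312,.0005)
# lane placing: tool x=-lane x, y=lane y, z=-lane z
Rt=M@np.diag([-1,1,-1.]); print(R.from_matrix(Rt).as_euler("xyz",degrees=True))
c=([.4974,.2944,.025],[180,0,161])
up=[.4974,.2944,.22]; print("lift",plan(c,up,down(161)))
w=[.56,.12,.34]; print(plan((up,[180,0,161]),w,down(180)))
for x,z in [(.272,.12),(.272,.03),(.262,.025)]:
    P=M@[x,0,z]+t; print(P, plan((w,[180,0,180]),P,Rt))
E
```

```text
[-0.055, 0.0, 0.9, 0.0, 0.0, -0.006] [-0.055, 0.0, 1.275, 0.0, 0.0, -0.006]
[-180.           27.         -179.97135211]
lift [0.0, 0.0, -0.975, 0.0, 0.0, 0.0]
[-0.58, -0.723, -0.6, 0.0, 0.0, -0.221]
[ 0.55247489 -0.03110606  0.2754062 ] [0.038, -0.756, 0.323, -0.0, -0.314, -0.0]
[ 0.59333403 -0.03108563  0.19521561] [-0.167, -0.755, 0.724, -0.0, -0.314, -0.0]
[ 0.58669392 -0.03108895  0.18622067] [-0.133, -0.755, 0.769, -0.0, -0.314, -0.0]
```

Emit:
apply_moves:
  moves:
    - [-0.055, 0, 0.25, 0, 0, -0.006, 1]
    - [-0.055, 0, 0.5, 0, 0, -0.006, 1]
    - [-0.055, 0, 0.75, 0, 0, -0.006, 1]
    - [-0.055, 0, 0.9, 0, 0, -0.006, 1]
    - [-0.055, 0, 0.9, 0, 0, -0.006, 1]

```text
time_s: 5.5
tool_pos: [0.4961, 0.2901, 0.0955]
tool_rot: [-179.6, -0.3, 160.8]
force: [-1.3, 0.3, -1.0]
grip_width: 0.0871
grasp_force: 0.0
```

Emit:
apply_moves:
  moves:
    - [0, 0, 0.1, 0, 0, 0, 1]
    - [0, 0, 0.2, 0, 0, 0, 1]
    - [0, 0, 0.3, 0, 0, 0, 1]
    - [0, 0, 0.375, 0, 0, 0, 1]
    - [0, 0, 0.375, 0, 0, 0, 1]
    - [0, 0, 0.375, 0, 0, 0, 1]
    - [0, 0, 0.375, 0, 0, 0, 0.2]
    - [0, 0, 0.375, 0, 0, 0, 0.2]
    - [0, 0, 0.375, 0, 0, 0, 0.2]
    - [0, 0, 0.375, 0, 0, 0, 0.2]
    - [0, 0, 0.375, 0, 0, 0, 0.2]
    - [0, 0, 0.375, 0, 0, 0, 0.2]
    - [0, 0, 0.375, 0, 0, 0, 0.2]
  grip_force: 40

```text
time_s: 6.8
tool_pos: [0.4975, 0.2944, 0.0245]
tool_rot: [-180.0, -0.0, 161.0]
force: [-0.6, 0.0, -1.0]
grip_width: 0.0395
grasp_force: 39.9
```

Emit:
apply_moves:
  moves:
    - [0, 0, -0.1, 0, 0, 0, 0.2]
    - [0, 0, -0.25, 0, 0, 0, 0.2]
    - [0, 0, -0.45, 0, 0, 0, 0.2]
    - [0, 0, -0.65, 0, 0, 0, 0.2]
    - [0, 0, -0.85, 0, 0, 0, 0.2]
    - [0, 0, -0.975, 0, 0, 0, 0.2]
    - [0, 0, -0.975, 0, 0, 0, 0.2]

```text
time_s: 7.5
tool_pos: [0.499, 0.2958, 0.2229]
tool_rot: [179.8, 0.3, 161.0]
force: [-0.0, -0.2, -2.8]
grip_width: 0.0398
grasp_force: 39.9
```

Emit:
apply_moves:
  moves:
    - [-0.1, -0.12, -0.1, 0, 0, -0.04, 0.2]
    - [-0.2, -0.24, -0.2, 0, 0, -0.08, 0.2]
    - [-0.3, -0.36, -0.3, 0, 0, -0.12, 0.2]
    - [-0.4, -0.48, -0.4, 0, 0, -0.16, 0.2]
    - [-0.5, -0.6, -0.5, 0, 0, -0.2, 0.2]
    - [-0.58, -0.723, -0.6, 0, 0, -0.221, 0.2]
    - [-0.58, -0.723, -0.6, 0, 0, -0.221, 0.2]

```text
time_s: 8.2
tool_pos: [0.5626, 0.1135, 0.3394]
tool_rot: [-179.8, 0.1, 179.5]
force: [1.4, -0.3, -3.1]
grip_width: 0.0399
grasp_force: 39.9
```

Emit:
apply_moves:
  moves:
    - [0.006, -0.12, 0.05, 0, -0.05, 0, 0.2]
    - [0.012, -0.24, 0.1, 0, -0.1, 0, 0.2]
    - [0.018, -0.36, 0.15, 0, -0.15, 0, 0.2]
    - [0.024, -0.48, 0.2, 0, -0.2, 0, 0.2]
    - [0.03, -0.6, 0.26, 0, -0.26, 0, 0.2]
    - [0.038, -0.7, 0.323, 0, -0.314, 0, 0.2]
    - [0.038, -0.756, 0.323, 0, -0.314, 0, 0.2]
    - [0.038, -0.756, 0.323, 0, -0.314, 0, 0.2]
    - [0.038, -0.756, 0.323, 0, -0.314, 0, 0.2]
    - [0.038, -0.756, 0.323, 0, -0.314, 0, 0.2]

```text
time_s: 9.2
tool_pos: [0.5541, -0.0291, 0.2769]
tool_rot: [-180.0, 27.1, -179.9]
force: [0.1, 0.8, -2.5]
grip_width: 0.0396
grasp_force: 39.9
```

```bash
cat > ov.py <<'E'
from h import *
import sys
o=env.get_obs(); cal=viewer.get_calibration("wrist"); im=viewer.read_camera("wrist").copy()
print(o["tool_pos"],o["tool_rot"])
M,t=lane_T(.3646,-.0312,.0005)
def line(a,b,col):
    P=np.linspace(a,b,30)@M.T+t; u=proj(cal,P,True); cv2.polylines(im,[np.round(u).astype(np.int32)],False,col,1)
for y in(.041,-.041,.033,-.033): line([.0,y,.012],[.3,y,.012],(0,255,0))
line([.3,-.041,.012],[.3,.041,.012],(0,255,0))
for x in(.025,.095): line([x,-.06,.086],[x,.06,.086],(255,0,255))
c=np.array([[.182+.016*np.cos(a),.039+.016*np.sin(a),.016] for a in np.linspace(0,6.3,20)])
cv2.polylines(im,[np.round(proj(cal,c@M.T+t,True)).astype(np.int32)],False,(255,255,0),1)
# piece as held: offset 14 mm, tip 25 mm over underside
Rt=R.from_euler("xyz",o["tool_rot"],degrees=True).as_matrix(); Rp=Rt@np.diag([-1,1,-1.])
org=o["tool_pos"]+Rt@[.014,0,.0245]
m=sil(cal,[org[0],org[1],0,org[2]],True,Rm=Rp,s=1); k,_=cv2.findContours(m,0,1); cv2.drawContours(im,k,-1,(0,255,255),1)
cv2.imwrite(sys.argv[1],cv2.resize(im[:300],None,fx=1.5,fy=1.5)[:,:,::-1])
print("piece origin in lane",M.T@(org-t),"tool in lane",M.T@(o["tool_pos"]-t))
E
python3 ov.py pics/o1.png
```

```text
[ 0.5540606  -0.02913237  0.2768582 ] [-179.99480547   27.09145448 -179.85298942]
piece origin in lane [0.26011208 0.00196798 0.09605108] tool in lane [0.27407295 0.0019729  0.1205734 ]
```

View pics/o1.png

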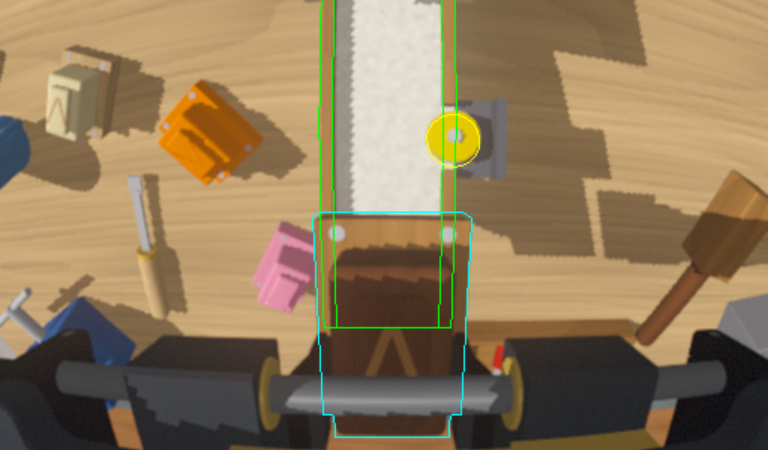

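The overlay matches: the catch circle lies on the yellow roller (453,138), and the lane walls and held walnut outline line up. Lowering onto the slope.

Emit:
apply_moves:
  moves:
    - [0.04, 0, 0.1, 0, 0, 0, 0.2]
    - [0.04, 0, 0.2, 0, 0, 0, 0.2]
    - [0.04, 0, 0.3, 0, 0, 0, 0.2]
    - [0.04, 0, 0.36, 0, 0, 0, 0.2]
    - [0.04, 0, 0.36, 0, 0, 0, 0.2]
    - [0.04, 0, 0.36, 0, 0, 0, 0.2]
    - [0.04, 0, 0.4, 0, 0, 0, 0.2]
    - [0.04, 0, 0.44, 0, 0, 0, 0.2]
    - [0.04, 0, 0.465, 0, 0, 0, 0.2]
    - [0.04, 0, 0.465, 0, 0, 0, 0.2]
    - [0.04, 0, 0.465, 0, 0, 0, 0.2]

```text
time_s: 10.35
tool_pos: [0.5873, -0.0313, 0.1882]
tool_rot: [180.0, 27.0, 180.0]
force: [-1.4, 1.0, -2.8]
grip_width: 0.0397
grasp_force: 39.9
```

Emit:
apply_moves:
  moves:
    - [0, 0, 0.006, 0, 0, 0, 0.2]
    - [0, 0, 0.012, 0, 0, 0, 0.2]
    - [0, 0, 0.012, 0, 0, 0, 0.2]
    - [0, 0, 0.012, 0, 0, 0, 0.2]

```text
time_s: 10.75
tool_pos: [0.5884, -0.0314, 0.1873]
tool_rot: [-179.9, 27.0, 180.0]
force: [-7.9, -0.4, 4.5]
grip_width: 0.04
grasp_force: 39.9
```

Emit:
apply_moves:
  moves:
    - [0, 0, 0.004, 0, 0, 0, 0.2]
    - [0, 0, 0.008, 0, 0, 0, 0.2]
    - [0, 0, 0.008, 0, 0, 0, 0.2]
    - [0, 0, 0.008, 0, 0, 0, 0.2]

```text
time_s: 11.15
tool_pos: [0.5884, -0.0314, 0.1873]
tool_rot: [-179.9, 26.9, 180.0]
force: [-23.2, 0.9, 21.8]
grip_width: 0.0396
grasp_force: 39.9
```

```bash
python3 - <<'E'
from h import *
cal=viewer.get_calibration("wrist"); o=env.get_obs(); Rt=R.from_euler("xyz",o["tool_rot"],degrees=True)
M,t=lane_T(.3646,-.0312,.0005)
print("cam in tool",Rt.inv().apply(cal["position"]-o["tool_pos"]),"tool in lane",M.T@(o["tool_pos"]-t),o["tool_rot"])
E
```

```text
cam in tool [ 7.20506834e-02 -1.55851349e-04 -1.61996888e-01] tool in lane [ 0.26404503 -0.00032797  0.02514785] [-179.87662136   26.88494023  179.9923213 ]
```

Emit:
apply_moves:
  moves:
    - [0, 0, -0.009, 0, 0, 0, 0.2]
    - [0.05, 0, -0.009, 0, 0, 0, 0.2]
    - [0.1, 0, -0.009, 0, 0, 0, 0.2]
    - [0.15, 0, -0.009, 0, 0, 0, 0.2]
    - [0.2, 0, -0.009, 0, 0, 0, 0.2]
    - [0.25, 0, -0.009, 0, 0, 0, 0.2]
    - [0.3, 0, -0.009, 0, 0, 0, 0.2]
    - [0.3, 0, -0.009, 0, 0, 0, 0.2]

```text
time_s: 11.95
tool_pos: [0.5351, -0.0334, 0.1603]
tool_rot: [-179.8, 27.2, 179.9]
force: [-2.7, -5.8, 5.3]
grip_width: 0.0396
grasp_force: 39.9
```

Emit:
apply_moves:
  moves:
    - [0.05, 0, 0, 0, 0, 0, 0.2]
    - [0.1, 0, 0, 0, 0, 0, 0.2]
    - [0.15, 0, 0, 0, 0, 0, 0.2]
    - [0.2, 0, 0, 0, 0, 0, 0.2]
    - [0.25, 0, 0, 0, 0, 0, 0.2]
    - [0.3, 0, 0, 0, 0, 0, 0.2]
    - [0.32, 0, 0, 0, 0, 0, 0.2]
    - [0.32, 0, 0, 0, 0, 0, 0.2]
    - [0.32, 0, 0, 0, 0, 0, 0.2]

```text
time_s: 12.85
tool_pos: [0.4858, -0.0334, 0.1349]
tool_rot: [-180.0, 27.6, 179.8]
force: [-4.5, -8.4, 22.0]
grip_width: 0.0396
grasp_force: 40.0
```

Emit:
apply_moves:
  moves:
    - [0, 0, -0.01, 0, 0, 0, 0.2]
    - [0, 0, -0.01, 0, 0, 0, 0.2]
    - [0, 0, -0.01, 0, 0, 0, 0.2]

```text
time_s: 13.15
tool_pos: [0.4846, -0.0331, 0.1343]
tool_rot: [-180.0, 27.4, 179.8]
force: [-1.8, -6.1, 14.0]
grip_width: 0.0401
grasp_force: 40.0
```

```bash
python3 ov.py pics/o2.png; python3 -c "
from h import *
print(env.get_obs()['qpos'],env.get_obs()['force'])"
```

```text
[ 0.48457487 -0.03314768  0.13425356] [-179.96642716   27.39993187  179.83576914]
piece origin in lane [ 0.13358909 -0.00201813  0.0004614 ] tool in lane [ 0.14741778 -0.00200766  0.0250585 ]
[ 12.19798698 -17.28669174  -9.61057431 134.36424411  -6.56609673
  35.44177577  96.58082269] [-1.97617832 -4.79994634 13.18257714]
```

View pics/o2.png

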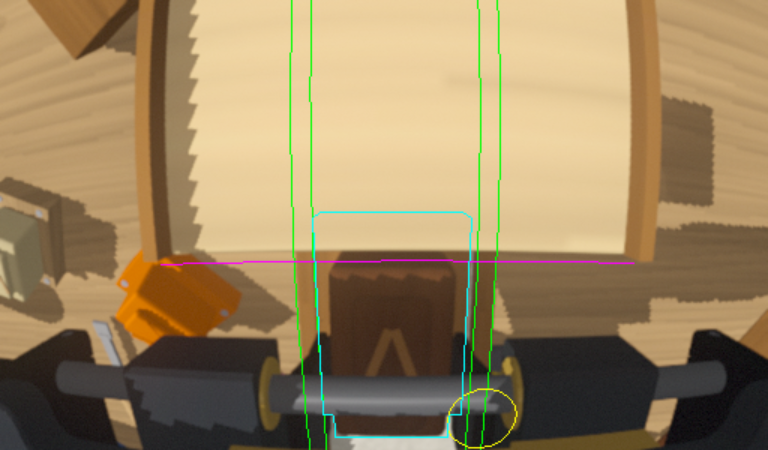

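The picture shows the walnut's block (392,320) still held just short of the ledge edge. Joint 2 is at its limit, so I'll release here and push later with a more upright tool.

Emit:
apply_moves:
  moves:
    - [-0.02, 0, 0, 0, 0, 0, 0.8]
    - [-0.02, 0, 0, 0, 0, 0, 0.8]
    - [-0.02, 0, 0, 0, 0, 0, 0.8]
    - [-0.02, 0, 0, 0, 0, 0, 0.8]
    - [-0.02, 0, 0, 0, 0, 0, 0.8]
    - [-0.02, 0, 0, 0, 0, 0, 0.8]

```text
time_s: 13.8
tool_pos: [0.4839, -0.0314, 0.1315]
tool_rot: [180.0, 26.8, 180.0]
force: [0.1, -0.5, 0.0]
grip_width: 0.0688
grasp_force: 0.0
```

```bash
python3 - <<'E'
from h import *
o=env.get_obs(); print(o["qpos"],o["tool_pos"],o["force"])
M,t=lane_T(.3646,-.0312,.0005)
a=viewer.read_camera("scene"); b=viewer.read_camera("wrist"); tp=viewer.read_camera("top"); c=viewer.get_calibration("scene")
for cam in("scene","wrist","top"): print(cam,[(np.round(k["location"]),round(k["conf"],2)) for k in boxes_of(cam,"walnut_mid")])
for x in(.042,.13): print(x,proj(c,M@[x,0,.031]+t))
cv2.imwrite("pics/r1.png",np.hstack([cv2.resize(a[130:250,200:320],(480,480)),cv2.resize(b[100:300,180:330],(300,480))])[:,:,::-1])
E
```

```text
[ 12.19295077 -16.82505216  -9.81132762 134.16639701  -6.49670383
  35.75194887  96.46656208] [ 0.48385413 -0.03139927  0.13153024] [ 0.1381632  -0.5079122   0.02518223]
scene [(array([252., 175.]), 0.93)]
wrist [(array([259., 212.]), 0.75)]
top [(array([256., 180.]), 0.69)]
0.042 [[272.69727694 173.43053485]]
0.13 [[255.53412286 172.29478437]]
```

View pics/r1.png

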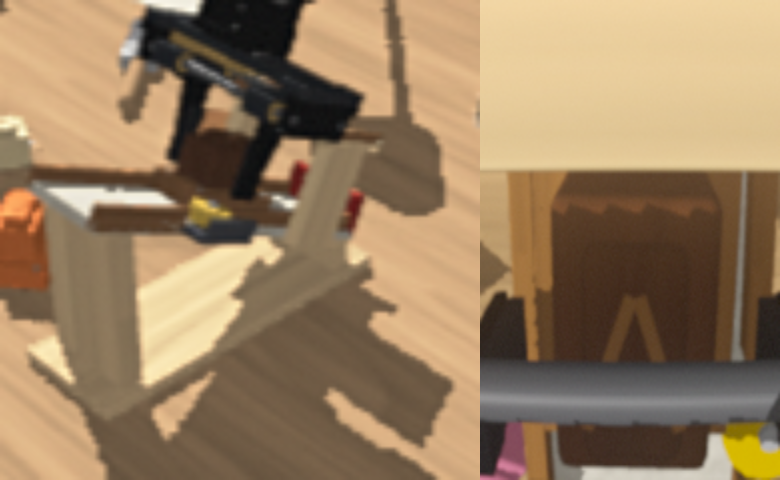

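The walnut is straight at about x = 0.134, stalled with its tail at the roller. I'll lift, go behind it with closed fingers and push.

Emit:
apply_moves:
  moves:
    - [-0.05, 0, -0.1, 0, 0, 0, 0.95]
    - [-0.1, 0, -0.2, 0, 0, 0, 0.95]
    - [-0.15, 0, -0.3, 0, 0, 0, 0.95]
    - [-0.2, 0, -0.38, 0, 0, 0, 0.95]
    - [-0.3, 0, -0.38, 0, 0, 0, 0]
    - [-0.4, 0, -0.38, 0, 0, 0, 0]
    - [-0.4, 0, -0.38, 0, 0, 0, 0]
    - [-0.4, 0, -0.38, 0, 0, 0, 0]
    - [-0.4, 0, -0.38, 0, 0, 0, 0]
    - [-0.4, 0, -0.38, 0, 0, 0, 0]

```text
time_s: 15.1
tool_pos: [0.5207, -0.0329, 0.2342]
tool_rot: [180.0, 26.7, 179.8]
force: [-0.2, 0.0, 0.1]
grip_width: 0.043
grasp_force: 0.0
```

```bash
cat > st.py <<'E'
from h import *
o=env.get_obs(); M,t=lane_T(.3646,-.0312,.0005)
print("tool in lane",np.round(M.T@(o["tool_pos"]-t),4),o["tool_rot"],o["grip_width"],"u,y,n force",np.round(M.T@o["force"],1),o["qpos"][1])
E
python3 st.py
```

```text
tool in lane [ 0.2249 -0.0018  0.0978] [179.98930737  26.70211014 179.82085367] 0.0429643040691562 u,y,n force [-0.1  0.   0.2] -17.20811819530369
```

Emit:
apply_moves:
  moves:
    - [0, 0.009, 0, 0, 0, 0, 0]
    - [0, 0.009, 0.1, 0, 0, 0, 0]
    - [0, 0.009, 0.2, 0, 0, 0, 0]
    - [0, 0.009, 0.3, 0, 0, 0, 0]
    - [0, 0.009, 0.4, 0, 0, 0, 0]
    - [0, 0.009, 0.445, 0, 0, 0, 0]
    - [0, 0.009, 0.445, 0, 0, 0, 0]
    - [0, 0.009, 0.445, 0, 0, 0, 0]

```text
time_s: 15.9
tool_pos: [0.5619, -0.0301, 0.1567]
tool_rot: [180.0, 26.9, 179.9]
force: [-0.6, -0.1, 0.1]
grip_width: 0.0004
grasp_force: 0.0
```

```bash
python3 st.py
```

```text
tool in lane [0.2265 0.001  0.01  ] [179.98142091  26.85175104 179.93239421] 0.00044234165929541504 u,y,n force [-0.5 -0.1  0.4] -7.614810979497548
```

Emit:
apply_moves:
  moves:
    - [0.06, -0.005, 0, 0, 0, 0, 0]
    - [0.12, -0.005, 0, 0, 0, 0, 0]
    - [0.17, -0.005, 0, 0, 0, 0, 0]
    - [0.2, -0.005, 0, 0, 0, 0, 0]
    - [0.23, -0.005, 0, 0, 0, 0, 0]
    - [0.26, -0.005, 0, 0, 0, 0, 0]
    - [0.29, -0.005, 0, 0, 0, 0, 0]
    - [0.32, -0.005, 0, 0, 0, 0, 0]
    - [0.35, -0.005, 0, 0, 0, 0, 0]
    - [0.35, -0.005, 0, 0, 0, 0, 0]

```text
time_s: 16.9
tool_pos: [0.498, -0.0308, 0.1236]
tool_rot: [180.0, 26.7, 180.0]
force: [0.2, 0.5, 0.3]
grip_width: 0.0007
grasp_force: 0.0
```

```bash
python3 st.py; python3 - <<'E'
from h import *
a=viewer.read_camera("scene"); b=viewer.read_camera("wrist"); print([(np.round(k["location"]),round(k["conf"],2)) for k in boxes_of("scene","walnut_mid")])
cv2.imwrite("pics/r2.png",np.hstack([cv2.resize(a[130:250,200:320],(480,480)),cv2.resize(b[100:300,180:330],(300,480))])[:,:,::-1])
E
```

```text
tool in lane [0.1545 0.0003 0.0095] [179.97925945  26.70982148 179.95004585] 0.0007198448347045462 u,y,n force [0.3 0.5 0.2] -14.010083793842988
[(array([264., 176.]), 0.58)]
```

View pics/r2.png

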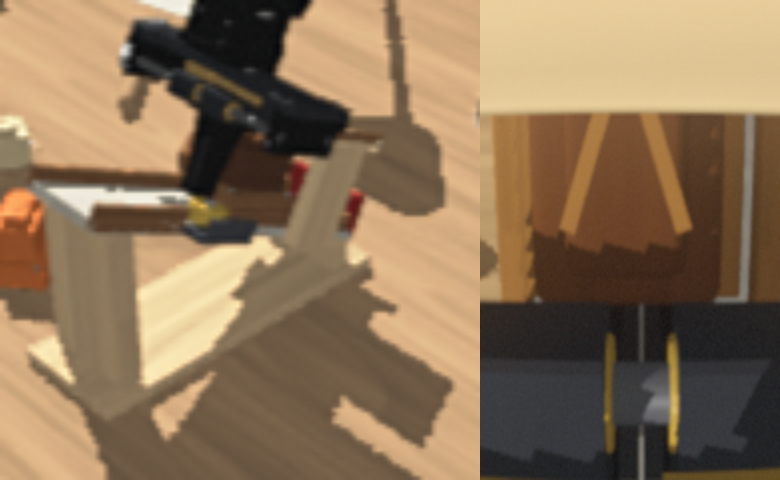

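The walnut got pushed to about x = 0.10 (half under the ledge) and stays there, past the catch. The lime will push it home. Lifting off and going to the lime.

Emit:
apply_moves:
  moves:
    - [-0.08, 0, -0.05, 0, 0, 0, 0]
    - [-0.2, 0, -0.2, 0, 0, 0, 0]
    - [-0.3, 0, -0.4, 0, 0, 0, 0.3]
    - [-0.45, 0, -0.55, 0, 0, 0, 0.6]
    - [-0.6, 0, -0.7, 0, 0, 0, 1]
    - [-0.6, 0, -0.7, 0, 0, 0, 1]
    - [-0.6, 0, -0.7, 0, 0, 0, 1]
    - [-0.6, 0, -0.7, 0, 0, 0, 1]

```text
time_s: 17.85
tool_pos: [0.5423, -0.0309, 0.3018]
tool_rot: [180.0, 26.7, 179.9]
force: [-0.2, 0.2, -0.5]
grip_width: 0.0406
grasp_force: 0.0
```

```bash
python3 st.py; python3 - <<'E'
from h import *
o=env.get_obs(); c=(o["tool_pos"],o["tool_rot"]); print(c)
for p,y in [((.54,-.18,.32),170),((.50,-.326,.26),155)]:
    print(plan(c,p,down(y))); c=(p,[180,0,y])
E
```

```text
tool in lane [2.749e-01 2.000e-04 1.482e-01] [179.96771018  26.65889299 179.9497224 ] 0.04059614109880649 u,y,n force [-0.4  0.2 -0.3] -16.092498155342295
(array([ 0.54228305, -0.03088369,  0.30184135]), array([179.96771018,  26.65889299, 179.9497224 ]))
[-0.031, -0.746, -0.086, 0.027, 0.309, 0.114]
[0.07, -0.754, 0.3, 0.0, -0.0, 0.175]
```

Emit:
apply_moves:
  moves:
    - [-0.005, -0.1, -0.08, 0.004, 0.05, 0.02, 1]
    - [-0.01, -0.3, -0.086, 0.01, 0.14, 0.05, 1]
    - [-0.031, -0.5, -0.086, 0.02, 0.23, 0.09, 1]
    - [-0.031, -0.746, -0.086, 0.027, 0.309, 0.114, 1]
    - [-0.031, -0.746, -0.086, 0.027, 0.309, 0.114, 1]
    - [-0.031, -0.746, -0.086, 0.027, 0.309, 0.114, 1]
    - [-0.031, -0.746, -0.086, 0.027, 0.309, 0.114, 1]

```text
time_s: 18.55
tool_pos: [0.5404, -0.1788, 0.3208]
tool_rot: [179.9, 0.1, 170.1]
force: [-0.2, 0.6, -0.7]
grip_width: 0.0859
grasp_force: 0.0
```

Emit:
apply_moves:
  moves:
    - [0.018, -0.19, 0.08, 0, 0, 0.05, 1]
    - [0.035, -0.38, 0.16, 0, 0, 0.1, 1]
    - [0.05, -0.57, 0.24, 0, 0, 0.15, 1]
    - [0.07, -0.754, 0.3, 0, 0, 0.175, 1]
    - [0.07, -0.754, 0.3, 0, 0, 0.175, 1]
    - [0.07, -0.754, 0.3, 0, 0, 0.175, 1]
    - [0.07, -0.754, 0.3, 0, 0, 0.175, 1]

```text
time_s: 19.25
tool_pos: [0.5021, -0.3237, 0.2631]
tool_rot: [179.8, 0.3, 155.1]
force: [0.3, 0.2, -0.5]
grip_width: 0.0868
grasp_force: 0.0
```

```bash
python3 look.py lime_mid .5 -.326 pics/l1.png; python3 st.py; python3 -c "
from h import *
print(env.get_obs()['tool_pos'])"
```

```text
[257.44013069 166.95820479] [(array([410., 220.]), 0.89), (array([355., 166.]), 0.81), (array([257., 162.]), 0.78), (array([110., 166.]), 0.73)]
[ 0.49712898 -0.32518038] -25.932030637476014 0.030878467635402918
tool in lane [ 0.2214 -0.2929  0.1317] [179.85383328   0.30037152 155.15686813] 0.08711527385505398 u,y,n force [ 0.6 -0.2 -0.4] 10.7632611408098
[ 0.50226025 -0.32400185  0.26285802]
```

View pics/l1.png

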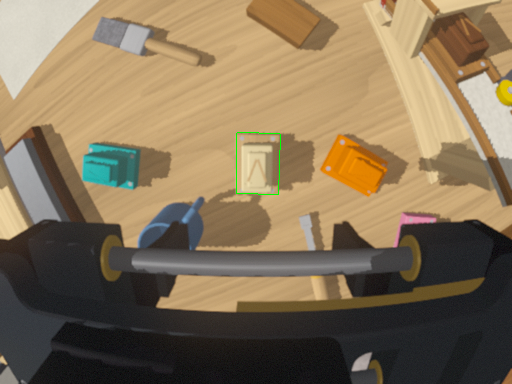

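The wrist picture shows the lime at (258,163) with a close outline fit, the orange decoy at (355,166) and the mug at (172,225) clear of the fingers. Descending with an 18 mm rear grip offset.

```bash
python3 - <<'E'
from h import *
o=env.get_obs(); print(o["tool_pos"]); c=([.501,-.325,.2615],[180,0,155.05])
print(plan(c,[.5133,-.3331,.1],down(154)))
E
```

```text
[ 0.50226025 -0.32400185  0.26285802]
[-0.073, -0.011, 0.808, 0.0, -0.0, 0.012]
```

Emit:
apply_moves:
  moves:
    - [-0.073, -0.011, 0.2, 0, 0, 0.012, 1]
    - [-0.073, -0.011, 0.4, 0, 0, 0.012, 1]
    - [-0.073, -0.011, 0.6, 0, 0, 0.012, 1]
    - [-0.073, -0.011, 0.8, 0, 0, 0.012, 1]
    - [-0.073, -0.011, 0.8, 0, 0, 0.012, 1]
    - [-0.073, -0.011, 0.8, 0, 0, 0.012, 1]
    - [-0.073, -0.011, 0.8, 0, 0, 0.012, 1]

```text
time_s: 20.05
tool_pos: [0.516, -0.3349, 0.1048]
tool_rot: [179.9, 0.5, 154.0]
force: [-0.3, -1.0, 0.2]
grip_width: 0.087
grasp_force: 0.0
```

Emit:
apply_moves:
  moves:
    - [0.015, 0, 0.1, 0, 0, 0, 1]
    - [0.015, 0, 0.2, 0, 0, 0, 1]
    - [0.015, 0, 0.3, 0, 0, 0, 1]
    - [0.015, 0, 0.385, 0, 0, 0, 1]
    - [0.015, 0, 0.385, 0, 0, 0, 1]
    - [0.015, 0, 0.385, 0, 0, 0, 1]
    - [0.015, 0, 0.385, 0, 0, 0, 1]

```text
time_s: 20.75
tool_pos: [0.5132, -0.3339, 0.0271]
tool_rot: [179.9, 0.4, 153.9]
force: [0.4, 0.2, 0.4]
grip_width: 0.0869
grasp_force: 0.0
```

```bash
python3 -c "
from h import *
o=env.get_obs();print(o['tool_pos'],o['tool_rot'],o['qpos'])
print(plan((o['tool_pos'],o['tool_rot']),[.5133,-.3331,.025],down(154)))"
```

```text
[ 0.51315164 -0.33386277  0.02714141] [179.90980939   0.40630422 153.9173099 ] [ 26.58269705  22.90362321   4.90015631 100.92790194  -2.45307714
  55.8708789   96.37908796]
[0.001, 0.004, 0.011, 0.001, 0.005, -0.001]
```

Good; level it and grip.

Emit:
apply_moves:
  moves:
    - [0, 0.003, 0.011, 0.001, 0.005, 0, 1]
    - [0, 0.003, 0.011, 0.001, 0.005, 0, 1]
    - [0, 0.003, 0.011, 0.001, 0.005, 0, 0.2]
    - [0, 0.003, 0.011, 0.001, 0.005, 0, 0.2]
    - [0, 0.003, 0.011, 0.001, 0.005, 0, 0.2]
    - [0, 0.003, 0.011, 0.001, 0.005, 0, 0.2]
    - [0, 0.003, 0.011, 0.001, 0.005, 0, 0.2]
    - [0, 0.003, 0.011, 0.001, 0.005, 0, 0.2]
    - [0, 0.003, 0.011, 0.001, 0.005, 0, 0.2]
    - [0, 0.003, 0.011, 0.001, 0.005, 0, 0.2]
  grip_force: 45

```text
time_s: 21.75
tool_pos: [0.5118, -0.3325, 0.0225]
tool_rot: [180.0, -0.2, 153.9]
force: [-0.2, 0.0, -0.3]
grip_width: 0.0398
grasp_force: 44.9
```

Emit:
apply_moves:
  moves:
    - [0, 0, -0.1, 0, 0, 0, 0.2]
    - [0, 0, -0.25, 0, 0, 0, 0.2]
    - [0, 0, -0.45, 0, 0, 0, 0.2]
    - [0, 0, -0.65, 0, 0, 0, 0.2]
    - [0, 0, -0.85, 0, 0, 0, 0.2]
    - [0, 0, -1, 0, 0, 0, 0.2]
    - [0, 0, -1, 0, 0, 0, 0.2]
    - [0, 0, -1, 0, 0, 0, 0.2]

```text
time_s: 22.55
tool_pos: [0.5123, -0.3326, 0.2218]
tool_rot: [180.0, -0.3, 153.9]
force: [-0.7, 0.2, -3.8]
grip_width: 0.0396
grasp_force: 44.9
```

```bash
python3 - <<'E'
from h import *
o=env.get_obs(); c=(o["tool_pos"],o["tool_rot"]); print(c)
M,t=lane_T(.3646,-.0312,.0005); Rt=M@np.diag([-1,1,-1.])
w=[.56,-.18,.34]; print(plan(c,w,down(170)))
P=M@[.272,0,.12]+t; print(plan((w,[180,0,170]),P,Rt))
E
```

```text
(array([ 0.51229981, -0.33263866,  0.22179223]), array([179.97651049,  -0.28053206, 153.91447871]))
[0.124, 0.791, -0.59, 0.001, -0.003, -0.187]
[0.166, 0.727, 0.323, -0.027, -0.313, -0.115]
```

Emit:
apply_moves:
  moves:
    - [0.02, 0.13, -0.1, 0, 0, -0.03, 0.2]
    - [0.04, 0.26, -0.2, 0, 0, -0.06, 0.2]
    - [0.06, 0.39, -0.3, 0, 0, -0.09, 0.2]
    - [0.08, 0.52, -0.4, 0, 0, -0.12, 0.2]
    - [0.1, 0.65, -0.5, 0, 0, -0.15, 0.2]
    - [0.124, 0.791, -0.59, 0.001, -0.003, -0.187, 0.2]
    - [0.124, 0.791, -0.59, 0.001, -0.003, -0.187, 0.2]
    - [0.124, 0.791, -0.59, 0.001, -0.003, -0.187, 0.2]

```text
time_s: 23.35
tool_pos: [0.5604, -0.1789, 0.3395]
tool_rot: [-180.0, -0.1, 170.1]
force: [-0.1, -0.6, -3.0]
grip_width: 0.04
grasp_force: 44.9
```

Emit:
apply_moves:
  moves:
    - [0.03, 0.12, 0.05, -0.005, -0.05, -0.02, 0.2]
    - [0.05, 0.24, 0.1, -0.009, -0.1, -0.04, 0.2]
    - [0.08, 0.36, 0.15, -0.013, -0.15, -0.06, 0.2]
    - [0.11, 0.48, 0.2, -0.018, -0.21, -0.08, 0.2]
    - [0.14, 0.6, 0.26, -0.022, -0.26, -0.1, 0.2]
    - [0.166, 0.727, 0.323, -0.027, -0.313, -0.115, 0.2]
    - [0.166, 0.727, 0.323, -0.027, -0.313, -0.115, 0.2]
    - [0.166, 0.727, 0.323, -0.027, -0.313, -0.115, 0.2]
    - [0.166, 0.727, 0.323, -0.027, -0.313, -0.115, 0.2]
    - [0.166, 0.727, 0.323, -0.027, -0.313, -0.115, 0.2]

```text
time_s: 24.35
tool_pos: [0.5537, -0.0326, 0.2767]
tool_rot: [-179.9, 27.0, 180.0]
force: [-0.4, 0.1, -3.4]
grip_width: 0.04
grasp_force: 44.9
```

```bash
python3 st.py; python3 - <<'E'
from h import *
o=env.get_obs(); c=(o["tool_pos"],o["tool_rot"])
M,t=lane_T(.3646,-.0312,.0005); Rt=M@np.diag([-1,1,-1.])
for z in(.045,.025): print(plan(c,M@[.2665,0,z]+t,Rt))
E
```

```text
tool in lane [ 0.2737 -0.0015  0.1206] [-179.91598518   26.99831852  179.96579738] 0.03999235918586927 u,y,n force [-1.9  0.1 -2.8] -14.245300376027116
[0.036, 0.008, 0.378, -0.001, -0.0, -0.001]
[0.036, 0.008, 0.478, -0.001, -0.0, -0.001]
```

Emit:
apply_moves:
  moves:
    - [0.036, 0.008, 0.1, 0, 0, 0, 0.2]
    - [0.036, 0.008, 0.2, 0, 0, 0, 0.2]
    - [0.036, 0.008, 0.3, 0, 0, 0, 0.2]
    - [0.036, 0.008, 0.378, 0, 0, 0, 0.2]
    - [0.036, 0.008, 0.378, 0, 0, 0, 0.2]
    - [0.036, 0.008, 0.378, 0, 0, 0, 0.2]
    - [0.036, 0.008, 0.42, 0, 0, 0, 0.2]
    - [0.036, 0.008, 0.46, 0, 0, 0, 0.2]
    - [0.036, 0.008, 0.475, 0, 0, 0, 0.2]
    - [0.036, 0.008, 0.475, 0, 0, 0, 0.2]
    - [0.036, 0.008, 0.475, 0, 0, 0, 0.2]

```text
time_s: 25.45
tool_pos: [0.5896, -0.0297, 0.1881]
tool_rot: [-179.9, 27.0, -179.9]
force: [0.2, -0.1, -3.3]
grip_width: 0.0397
grasp_force: 44.9
```

```bash
python3 st.py
```

```text
tool in lane [0.2654 0.0014 0.0253] [-179.9040175    26.96884751 -179.90888098] 0.03965544723177984 u,y,n force [-1.3 -0.1 -3. ] -5.928646192448831
```

Emit:
apply_moves:
  moves:
    - [0, -0.006, 0.006, 0, 0, 0, 0.2]
    - [0, -0.006, 0.013, 0, 0, 0, 0.2]
    - [0, -0.006, 0.013, 0, 0, 0, 0.2]
    - [0, -0.006, 0.013, 0, 0, 0, 0.2]

```text
time_s: 25.85
tool_pos: [0.591, -0.0312, 0.1865]
tool_rot: [-179.9, 27.0, -179.9]
force: [-3.2, -0.3, 3.1]
grip_width: 0.0398
grasp_force: 44.9
```

```bash
python3 st.py
```

```text
tool in lane [ 2.66e-01 -1.00e-04  2.33e-02] [-179.88234392   27.0222699  -179.9139023 ] 0.03978521269544993 u,y,n force [-1.4 -0.3  4.2] -5.680511980108361
```

Emit:
apply_moves:
  moves:
    - [0, 0, 0.004, 0, 0, 0, 0.2]
    - [0, 0, 0.004, 0, 0, 0, 0.2]
    - [0, 0, 0.004, 0, 0, 0, 0.2]
    - [0.05, 0, 0, 0, 0, 0, 0.2]
    - [0.1, 0, 0, 0, 0, 0, 0.2]
    - [0.15, 0, 0, 0, 0, 0, 0.2]
    - [0.2, 0, 0, 0, 0, 0, 0.2]
    - [0.25, 0, 0, 0, 0, 0, 0.2]
    - [0.3, 0, 0, 0, 0, 0, 0.2]
    - [0.3, 0, 0, 0, 0, 0, 0.2]

```text
time_s: 26.85
tool_pos: [0.5374, -0.0331, 0.1596]
tool_rot: [-179.8, 27.2, -180.0]
force: [-0.7, -5.4, 3.4]
grip_width: 0.0397
grasp_force: 44.9
```

Emit:
apply_moves:
  moves:
    - [0.04, 0, -0.005, 0, 0, 0, 0.2]
    - [0.08, 0, -0.005, 0, 0, 0, 0.2]
    - [0.12, 0, -0.005, 0, 0, 0, 0.2]
    - [0.16, 0, -0.005, 0, 0, 0, 0.2]
    - [0.2, 0, -0.005, 0, 0, 0, 0.2]
    - [0.24, 0, -0.005, 0, 0, 0, 0.2]
    - [0.27, 0, -0.005, 0, 0, 0, 0.2]
    - [0.27, 0, -0.005, 0, 0, 0, 0.2]
    - [0.27, 0, -0.005, 0, 0, 0, 0.2]

```text
time_s: 27.75
tool_pos: [0.4877, -0.0328, 0.1343]
tool_rot: [-179.8, 26.9, -180.0]
force: [-2.3, -5.4, 1.5]
grip_width: 0.0396
grasp_force: 44.9
```

```bash
python3 st.py
```

```text
tool in lane [ 0.1502 -0.0016  0.0236] [-179.82958409   26.93398119 -179.9993016 ] 0.03961684585985823 u,y,n force [-1.4 -5.4  2.4] -16.525394848430253
```

Emit:
apply_moves:
  moves:
    - [0, 0, -0.002, 0, 0, 0, 0.8]
    - [0, 0, -0.002, 0, 0, 0, 0.8]
    - [0, 0, -0.002, 0, 0, 0, 0.8]
    - [0, 0, -0.002, 0, 0, 0, 0.95]
    - [0, 0, -0.002, 0, 0, 0, 0.95]
    - [-0.05, 0, -0.1, 0, 0, 0, 0.95]
    - [-0.1, 0, -0.2, 0, 0, 0, 0.95]
    - [-0.15, 0, -0.3, 0, 0, 0, 0.95]
    - [-0.2, 0, -0.38, 0, 0, 0, 0.95]
    - [-0.3, 0, -0.38, 0, 0, 0, 0]
    - [-0.38, 0, -0.38, 0, 0, 0, 0]
    - [-0.38, 0, -0.38, 0, 0, 0, 0]
    - [-0.38, 0, -0.38, 0, 0, 0, 0]
    - [-0.38, 0, -0.38, 0, 0, 0, 0]

```text
time_s: 29.15
tool_pos: [0.5214, -0.0333, 0.2352]
tool_rot: [-179.9, 26.8, 179.9]
force: [0.1, 0.2, 0.5]
grip_width: 0.0505
grasp_force: 0.0
```

```bash
python3 st.py; python3 - <<'E'
from h import *
o=env.get_obs(); c=(o["tool_pos"],o["tool_rot"])
M,t=lane_T(.3646,-.0312,.0005); Rt=M@np.diag([-1,1,-1.])
print(plan(c,M@[.225,0,.009]+t,Rt))
E
```

```text
tool in lane [ 0.2261 -0.0022  0.0983] [-179.85681779   26.78348555  179.85101675] 0.05045768284092667 u,y,n force [0.3 0.2 0.4] -17.204580764281733
[0.004, 0.013, 0.447, -0.003, -0.003, -0.002]
```

Emit:
apply_moves:
  moves:
    - [0.004, 0.011, 0, -0.003, -0.003, -0.002, 0]
    - [0.004, 0.011, 0, -0.003, -0.003, -0.002, 0]
    - [0.004, 0.011, 0.1, -0.003, -0.003, -0.002, 0]
    - [0.004, 0.011, 0.2, -0.003, -0.003, -0.002, 0]
    - [0.004, 0.011, 0.3, -0.003, -0.003, -0.002, 0]
    - [0.004, 0.011, 0.4, -0.003, -0.003, -0.002, 0]
    - [0.004, 0.011, 0.445, -0.003, -0.003, -0.002, 0]
    - [0.004, 0.011, 0.445, -0.003, -0.003, -0.002, 0]
    - [0.004, 0.011, 0.445, -0.003, -0.003, -0.002, 0]

```text
time_s: 30.05
tool_pos: [0.5623, -0.029, 0.1577]
tool_rot: [179.9, 27.2, -179.7]
force: [-0.3, 0.1, -0.4]
grip_width: 0.0005
grasp_force: 0.0
```

Emit:
apply_moves:
  moves:
    - [0.05, 0, 0, 0, 0, 0, 0]
    - [0.1, 0, 0, 0, 0, 0, 0]
    - [0.15, 0, 0, 0, 0, 0, 0]
    - [0.17, 0, 0, 0, 0, 0, 0]
    - [0.19, 0, 0, 0, 0, 0, 0]
    - [0.21, 0, 0, 0, 0, 0, 0]
    - [0.22, 0, 0, 0, 0, 0, 0]
    - [0.22, 0, 0, 0, 0, 0, 0]

```text
time_s: 30.85
tool_pos: [0.5237, -0.029, 0.1378]
tool_rot: [179.9, 27.3, -179.7]
force: [1.2, 0.7, 0.8]
grip_width: 0.0005
grasp_force: 1.2
```

```bash
python3 st.py
```

```text
tool in lane [0.1839 0.0021 0.0105] [ 179.92533878   27.28868024 -179.71531937] 0.0005463234984590517 u,y,n force [1.4 0.7 0.1] -11.779292342875127
```

Pushing on gently; contact force about 1.4 N so far.

Emit:
apply_moves:
  moves:
    - [0.01, -0.008, 0, 0, 0, 0, 0]
    - [0.02, -0.008, 0, 0, 0, 0, 0]
    - [0.03, -0.008, 0, 0, 0, 0, 0]
    - [0.03, -0.008, 0, 0, 0, 0, 0]
    - [0.03, -0.008, 0, 0, 0, 0, 0]

```text
time_s: 31.35
tool_pos: [0.5177, -0.0305, 0.1343]
tool_rot: [179.9, 27.2, -179.7]
force: [0.6, 1.5, 1.9]
grip_width: 0.0006
grasp_force: 1.1
```

```bash
python3 st.py
```

```text
tool in lane [0.1769 0.0006 0.0101] [ 179.91680133   27.18296488 -179.71115604] 0.0006263604822626803 u,y,n force [1.4 1.5 1.4] -12.28274195787415
```

Emit:
apply_moves:
  moves:
    - [0.007, 0, 0, 0, 0, 0, 0]
    - [0.015, 0, 0, 0, 0, 0, 0]
    - [0.015, 0, 0, 0, 0, 0, 0]
    - [0.015, 0, 0, 0, 0, 0, 0]

```text
time_s: 31.75
tool_pos: [0.5173, -0.0306, 0.1349]
tool_rot: [179.9, 27.5, -179.7]
force: [7.4, 2.1, 1.0]
grip_width: 0.0003
grasp_force: 3.4
```

```bash
python3 st.py; python3 - <<'E'
from h import *
a=viewer.read_camera("scene"); b=viewer.read_camera("wrist")
cv2.imwrite("pics/r3.png",np.hstack([cv2.resize(a[130:250,200:320],(480,480)),cv2.resize(b[100:300,180:330],(300,480))])[:,:,::-1])
E
```

```text
tool in lane [0.1769 0.0005 0.0107] [ 179.92747418   27.50818802 -179.71768069] 0.0003017720996475041 u,y,n force [ 7.1  2.1 -2.5] -12.57016671425194
```

View pics/r3.png

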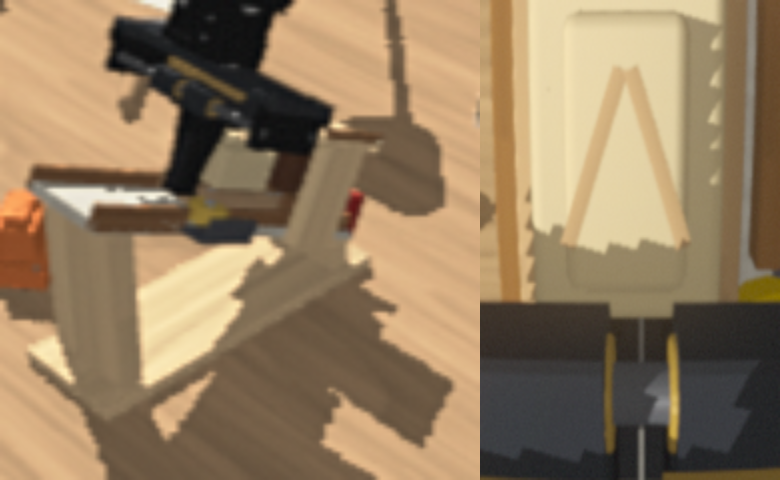

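The lime is directly behind the walnut, and the motion stopped at the expected home position with rising force. One firmer press to confirm.

Emit:
apply_moves:
  moves:
    - [0.01, 0, 0, 0, 0, 0, 0]
    - [0.02, 0, 0, 0, 0, 0, 0]
    - [0.02, 0, 0, 0, 0, 0, 0]
    - [0.02, 0, 0, 0, 0, 0, 0]

```text
time_s: 32.25
tool_pos: [0.5168, -0.0306, 0.1359]
tool_rot: [179.9, 27.9, -179.7]
force: [11.6, 2.5, 2.4]
grip_width: 0.0002
grasp_force: 5.8
```

```bash
python3 st.py
```

```text
tool in lane [0.1769 0.0006 0.0119] [ 179.94959286   27.93138086 -179.70735783] 0.00021434230135312273 u,y,n force [11.4  2.5 -3.2] -12.974540761642828
```

Solid against the stop. Retreat and check.

Emit:
apply_moves:
  moves:
    - [-0.03, 0, 0, 0, 0, 0, 0]
    - [-0.1, 0, 0, 0, 0, 0, 0]
    - [-0.2, 0, -0.05, 0, 0, 0, 0]
    - [-0.3, 0, -0.2, 0, 0, 0, 0]
    - [-0.4, 0, -0.4, 0, 0, 0, 0]
    - [-0.5, 0, -0.6, 0, 0, 0, 0]
    - [-0.6, 0, -0.7, 0, 0, 0, 0]
    - [-0.6, 0, -0.7, 0, 0, 0, 0]
    - [-0.6, 0, -0.7, 0, 0, 0, 0]
    - [-0.6, 0, -0.7, 0, 0, 0, 0]

```text
time_s: 33.25
tool_pos: [0.5527, -0.031, 0.3077]
tool_rot: [179.9, 26.9, -179.7]
force: [-0.1, -0.8, -0.7]
grip_width: 0.0004
grasp_force: 0.0
```

```bash
python3 st.py; python3 - <<'E'
from h import *
M,t=lane_T(.3646,-.0312,.0005)
ims={c:(viewer.get_calibration(c),viewer.read_camera(c)) for c in("scene","wrist")}
# measured lime pose: fit lane x,y of lime by wrist mask
for t2 in["lime_mid"]:
    for c in("wrist",):
        cal=ims[c][0]; e=proj(cal,M@[.126,0,.031]+t,True)[0]
        L=sorted(masks_of(c,t2),key=lambda b:np.hypot(*(b["location"]-e)))
        m=L[0]["pixels"].astype(np.uint8); print(e,L[0]["location"])
        best=max(((lambda k:(k&m).sum()/(k|m).sum())(sil(cal,(lambda P:[P[0],P[1],0,P[2]])(M@[x,y,0]+t),True,Rm=M,s=1)),x,y) for x in np.arange(.112,.142,.002) for y in(-.004,-.002,0,.002,.004)); print(best)
a=ims["scene"][1].copy(); cal=ims["scene"][0]
for x in(.042,.126):
    P=M@[x,0,0]+t; k,_=cv2.findContours(sil(cal,[P[0],P[1],0,P[2]],Rm=M,s=4),0,1)
    a4=cv2.resize(a,None,fx=4,fy=4) if x==.042 else a4; cv2.drawContours(a4,k,-1,(0,255,255),1)
b=cv2.resize(ims["wrist"][1][0:240,130:370],(480,480))
cv2.imwrite("pics/f.png",np.hstack([a4[560:1040,880:1200],b])[:,:,::-1])
E
```

```text
tool in lane [2.869e-01 1.000e-04 1.486e-01] [ 179.91097247   26.912449   -179.74800506] 0.00041848508128464895 u,y,n force [-0.4 -0.8 -0.6] -14.976909586971445
[259.98244524  23.6356349 ] [257.1, 34.3]
(np.float64(0.9702970297029703), np.float64(0.12200000000000001), -0.002)
```

View pics/f.png

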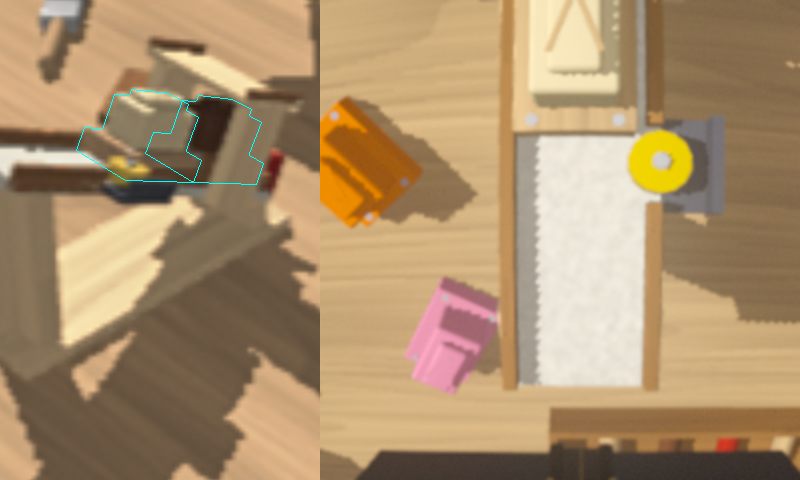

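The lime sits on its home outline, straight in the lane, with the catch (660,160) sprung back behind it and the walnut directly ahead of it. Handing in.

```bash
python3 -c "
from cell import env
print(env.sign_off())"
```

```text
the job is handed in; nothing more can be done
None
```

The job is handed in, with no verdict returned: the walnut is home against the red stop and the lime is tight behind it, past the catch, judged by where the final push stopped dead (the lime's camera fit read about 4 mm lower) and, for the walnut, not measured directly under the ledge.

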